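Tighten a deep-well clamp with a T-key

ROBOT

A 6-joint arm with a two-finger parallel gripper is mounted at the origin on a cart in front of the work surface, level with it; the furniture and walls round the work are solid. World frame = base frame: x ahead of the robot, y to its left, z up, the work surface at z = 0. Lengths are in m, angles in degrees, forces in N, time in s.
With the tool pointing down it reaches from about 0.225 to 0.725 m from the base axis. Payload 3.1 kg.
Tool frame: the origin (TCP) lies between the finger pads; the fingertips stand 25 mm ahead of it and the grasp point (between the pads) lies 6 mm ahead of it; z points along the fingers, y is the line along which they close (so a half turn about z gives the same grasp; the last joint's range is limited). The gripper opens to 85 mm and grips with 20 to 120 N. Pads are 22 mm wide; open, the fingers measure 114 mm over their backs; the gripper's body (76 mm by 85 mm) begins 54 mm behind the grasp point. The pads swing forward as they close: fully open they stand 13 mm farther back than shut.
Start: joints at [-7.322, 2.75, 5.684, 92.934, 0, 82.678], TCP at [0.525, -0, 0.256] pointing down, gripper open.
Joint ranges: [-166.93, 166.93], [-56.73, 111.36], [-69.38, 81.34], [-121.58, 131.49], [-85.45, 84.26], [-180, 180]. Speed limits (degrees/s): [159.86, 159.86, 180, 180, 180, 180].

INTERFACE

Orientations are given as [roll, pitch, yaw] about the fixed x, y, z axes, in that order (R = Rz(yaw) Ry(pitch) Rx(roll)).
In Python, from rig import bot gives the robot as it stands. The module is installed in compiled form; this text tells all that it offers. Calls block until the motion is done:
- bot.move_ptp(position, orientation): joint-space move of the TCP to a pose.
- bot.move_l(position, rate=0.15, rot=None): straight line of the TCP; rot=None keeps the orientation; rate is the mean speed in m/s.
- bot.set_joints(angles): joint-space move.
- bot.move_gripper(opening, squeeze=None): finger opening in m; squeeze is the grip in N (None keeps the last); returns when the fingers have stopped.
- bot.dwell(seconds).
- bot.ik(position, orientation): joint angles nearest the present ones, or None.
- bot.capture(name): name is "scene" or "side" or "wrist"; returns the picture (384x512x3 uint8, red, green, blue); there is no depth.
- bot.camera_params(name): a dict with "vfov" (degrees; the focal length in pixels is half the picture's height over the tangent of half this angle, whatever the lens; pixels are square), "cx", "cy" (the principal point, pixels), "view" (4x4, takes a point from world to camera coordinates). Camera axes: x right, y down, z forward; pixel columns grow to the right and rows downward; lengths in m; the calibration is good to about 2 mm. A picture is of the moment at which its call begins: read the wrist's pose just before it. camera_params takes no time and is no camera call; for the wrist camera it gives the pose at the moment of the call.
A pose or a line that the arm cannot do raises bot.Unreachable and nothing moves.
- bot.close_job(): hands the job in; it is judged then, once.
Readings, each from a call of its own:
- bot.read_t(): time.
- bot.read_qpos(): joint angles.
- bot.read_joint_vel(): joint speeds.
- bot.read_effort(): joint torques, N m.
- bot.read_tcp_pos(): TCP position.
- bot.read_ee_rot(): TCP orientation.
- bot.read_force(): force on the tool from outside, world axes, zero at the start.
- bot.read_torque(): the same for the moment, N m.
- bot.read_width(): finger opening in m.
- bot.read_grasp_force(): force on a finger pad.
Only numpy, scipy, OpenCV 4.12 (cv2) and the standard library are available. Lean on these libraries where they do the work, as an engineer would, in place of code of your own. Each camera call takes 0.05 s, during which the arm holds its last target. There are 200 camera calls.

TASK

Clamp the grey steel bench block tight in the blue clamping fixture with the red-handled T-key: first lay the key, handle up, in the slanted rest and let go, then take it again by its handle from the upper end. Lower it upright down the fixture's deep well until its socket sits fully home over the recessed square stem, and turn it clockwise (seen from above) until the jaw presses the block firmly against the stop. Leave the key standing on the stem, and do not push aside the two tins and the red pliers.

Things in the scene. Friction and masses are not known exactly. Their poses are not given: they have to be found in the camera images.
- key_centre (a point): Middle of the loose T-key (0.2 kg, 140 mm long), on its axis, 11 mm up as it lies. Axes: x along the key to the handle, y along the handle bar, z up at the start. Round steel shank, 14 mm diameter, x = -40 to 54 mm. It balances near its middle; lying in the rest it can be held at x = -40 to 10 mm.
- key_handle (a point): Middle of the key's handle, 62 mm from key_centre towards +x, axes as key_centre: a red bar with flat broad faces, 64 mm along y, 22 mm thick along z, 16 mm along x.
- key_mouth (a point): Centre of the open end of the key's socket, on its axis, 70 mm from key_centre towards -x, axes as key_centre. The socket is 22 mm square outside, 30 mm long (x = -70 to -40 mm from key_centre), with a 14 mm square hole 22 mm deep, sides parallel to y and z.
- rest: Slanted key rest, fixed, base 135 x 70 mm, 95 mm high. Origin under the base; x level, uphill. Key in it: 45 degrees, socket low, y along the rest's y. Low end: steel cup 28 mm wide inside, 13 mm deep, with end stop. 80 to 92 mm up from the stop a fork, 20 mm wide inside, bears the shank, arms 18 mm above the cup's floor plane. Open between; the handle sticks out beyond the fork.
- rest_seat (a point): Where key_centre is when the key lies fully down in the rest against the stop; axes are those of rest (level, not sloped). The key's axis goes through it, rising 45 degrees towards the rest's +x.
- clamp: Clamping fixture, fixed. Origin under its base plate on the well's axis; z up; x from the well to jaw, block and stop. Base 192 x 112 x 8 mm. Blue tower 64 x 64 mm, 90 mm high, with a round well of 40 mm diameter, 4 mm chamfer, floor 8 mm above the bench. With the key home, the middle of its handle is 150 mm above the bench.
- well_mouth (a point): Centre of the well's mouth, 90 mm above the bench, on the stem's axis. The stem stands turned by an unknown angle of up to 0.4 rad either way from square with the clamp's x and y. The key has 0.19 rad of play on it either way. It turns with about 0.08 N m and moves the jaw 5 mm per rad clockwise; after some 0.8 rad the jaw is tight and it stiffens; it stays where it is left.
- stem_top (a point): Top of the brass stem, in the well on its axis, 50 mm below the mouth, 40 mm above the bench. The stem is 12 mm square up to 35 mm above the bench, then a conical nose narrowing from 12 to 8 mm across. A socket fully home has its open end 22 mm below this point; one caught on the square's corners or nose stays about 17 to 22 mm higher.
- bench_block: Grey steel bench block, loose, 66 (x) x 85 (y) x 11 (z) mm, 0.62 kg, on the clamp's base plate between jaw and stop with about 4 mm of play. Origin: centre of its underside.
- jaw: Aluminium jaw of the clamp, 14 x 80 x 14 mm, pushed by the stem towards the block (the clamp's +x). Its origin coincides with the clamp's at the start and lies 4 mm along +x from it when the block is pressed on the stop.
- bead_tin: Bystander: pale round screw-lid tin, 56 mm diameter, 44 mm high; origin under its centre.
- wax_tin: Bystander: round tin with red lid, 66 mm diameter, 29 mm high; origin under its centre.
- pliers_red: Bystander: long pliers with red grips, 58 x 157 x 11 mm, long along its y; origin under its centre.

How it is judged (in metres and radians):
On the way, in this order (a step that is already met when the one before it is completed fails the run):
1. the key lies released in the slanted rest, handle up (distance between key_centre and rest_seat below 0.025 m and angle between key_centre's own x axis and vertical between 0.6 and 0.97 rad and contact force between the fingers and anything else below 0.1 N), for 0.2 s.
2. the key stands upright in the well with its socket home over the stem (horizontal distance between key_mouth and stem_top below 0.006 m and z of key_mouth in the frame of clamp below 0.023 m and angle between key_centre's own x axis and vertical below 0.2 rad), for 0.1 s.
At the end, for the whole second after the job is handed in: The key stands on the stem, socket home (open end within 6 mm of the stem's axis and 5 mm of fully down, leaning under 0.2 rad); the jaw is over 3.3 mm forward and presses the block with over 3 N and the block lies square in the clamp (within 0.08 rad) (all of step 2 and x of jaw in the frame of clamp above 0.0033 m and contact force between jaw and bench_block above 3 N and angle between the x axis of bench_block and the x axis of clamp, either way round below 0.08 rad); the robot touches nothing.
It fails at once if the bead tin is pushed more than 3 cm from its place (distance of bead_tin from where it was at the start of the episode above 0.03 m).
It fails at once if the wax tin is pushed more than 3 cm from its place (distance of wax_tin from where it was at the start of the episode above 0.03 m).
It fails at once if the pair of red pliers is pushed more than 3 cm from its place (distance of pliers_red from where it was at the start of the episode above 0.03 m).
It also fails if it takes over 72 s, if anything falls off the work surface, if the arm or the gripper's body presses on something with over 40 N, if the wrist force passes 120 N, or if a joint passes its speed limit or range.

## Working session

There is one attempt and no reset: what is moved stays moved. The work goes in short steps, each a Python script; the robot and the scene stay as the last script left them, time stands still between calls to the robot, and variables do not carry over. Pictures are saved under pics/ and viewed, at most 10 in all, crops included, and the job is handed in when it is done.

```bash
mkdir -p pics; ls; cat > h.py <<'E'
import numpy as np, cv2
from rig import bot
def save(n,f):
    p=bot.camera_params(n); im=bot.capture(n); cv2.imwrite('pics/'+f+'.png',im[:,:,::-1]); np.save('pics/'+f+'.npy',p['view']); return im,p
def K(p,h=384): return h/2/np.tan(np.radians(p['vfov'])/2)
def ray(p,u,v,z):
    f=K(p); V=np.array(p['view']); R=V[:3,:3]; c=-R.T@V[:3,3]
    d=R.T@np.array([(u-p['cx'])/f,(v-p['cy'])/f,1]); return c+d*(z-c[2])/d[2]
def proj(p,P):
    V=np.array(p['view']); q=V[:3,:3]@np.array(P)+V[:3,3]; f=K(p); return q[0]/q[2]*f+p['cx'],q[1]/q[2]*f+p['cy']
E
python3 - <<'E'
from h import *
ims=[]
for n in ['scene','side','wrist']:
    im,p=save(n,n+'0'); print(n,p['vfov'],p['cx'],p['cy'],np.round(p['view'],3).tolist())
E
```

```text
pics
scene 57.664215097170185 257.90504470373685 192.2214444079999 [[-0.859, -0.512, 0.001, 0.55], [-0.274, 0.457, -0.846, 0.159], [0.433, -0.727, -0.533, 0.846], [0.0, 0.0, 0.0, 1.0]]
side 54.4258353494893 256.19326692875495 193.8511288020436 [[0.964, -0.268, -0.003, -0.483], [-0.114, -0.4, -0.909, 0.211], [0.242, 0.877, -0.416, 0.818], [0.0, 0.0, 0.0, 1.0]]
wrist 61.66978927266457 253.64636424324436 192.66008697876308 [[1.0, -0.0, -0.002, -0.524], [0.0, -0.965, 0.261, -0.034], [-0.002, -0.261, -0.965, 0.377], [0.0, 0.0, 0.0, 1.0]]
```

View pics/scene0.png

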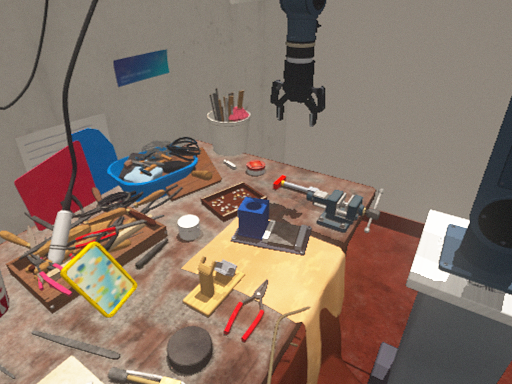

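View pics/side0.png

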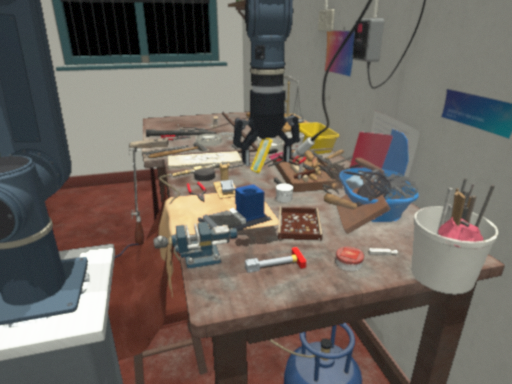

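View pics/wrist0.png

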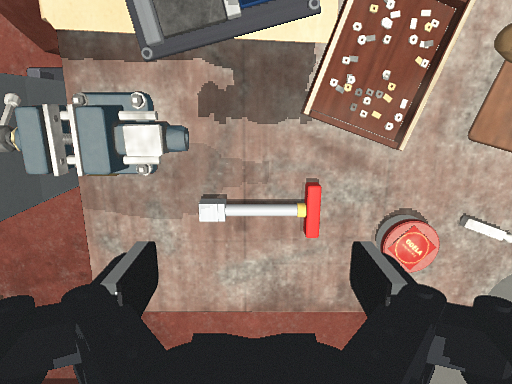

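Scene view: blue clamp at (253,218), wooden rest at (210,285), pliers at (250,310), pale tin at (188,228). In the wrist view the key lies along world x, with mouth at (200,209) and handle at (313,210), and the red-lid tin is at (411,245).

```bash
python3 - <<'E'
from h import *
for n,L in [('wrist',[('mouth',199,209,.011),('handle',313,210,.011),('wax',412,245,.029),('hmin',313,183,.022),('hmax',313,238,.022)]),('scene',[('tower',254,203,.09),('restbase',213,292,0),('restc1',184,302,0),('restc2',207,313,0),('restc3',243,277,0),('bead',188,222,.044),('pl',262,285,.005),('pl2',228,332,.005),('pl3',258,337,.005),('cl1',232,240,.0),('cl2',303,252,0),('cl3',311,233,0)]),('side',[('tower',250,188,.09),('rest',227,187,.0),('bead',284,186,.044)])]:
    p=bot.camera_params(n)
    for l in L: print(n,l[0],np.round(ray(p,*l[1:]),3))
print(bot.read_ee_rot(),bot.read_tcp_pos())
im=cv2.imread('pics/scene0.png')[190:345,160:330]
cv2.imwrite('pics/c1.png',cv2.resize(im,None,fx=3.5,fy=3.5,interpolation=cv2.INTER_CUBIC))
E
```

```text
wrist mouth [ 0.459 -0.052  0.011]
wrist handle [ 0.594 -0.053  0.011]
wrist wax [ 0.707 -0.089  0.029]
wrist hmin [ 0.59  -0.017  0.022]
wrist hmax [ 0.594 -0.084  0.022]
scene tower [0.534 0.198 0.09 ]
scene restbase [0.501 0.424 0.   ]
scene restc1 [0.537 0.477 0.   ]
scene restc2 [0.478 0.474 0.   ]
scene restc3 [0.469 0.353 0.   ]
scene bead [0.67  0.301 0.044]
scene pl [0.418 0.356 0.005]
scene pl2 [0.414 0.491 0.005]
scene pl3 [0.359 0.471 0.005]
scene cl1 [0.564 0.259 0.   ]
scene cl2 [0.387 0.207 0.   ]
scene cl3 [0.4   0.128 0.   ]
side tower [0.541 0.212 0.09 ]
side rest [0.516 0.442 0.   ]
side bead [0.679 0.299 0.044]
[-1.79893193e+02 -1.27853801e-02  9.00009653e+01] [5.24561298e-01 3.49093537e-05 2.55357227e-01]
```

View pics/c1.png

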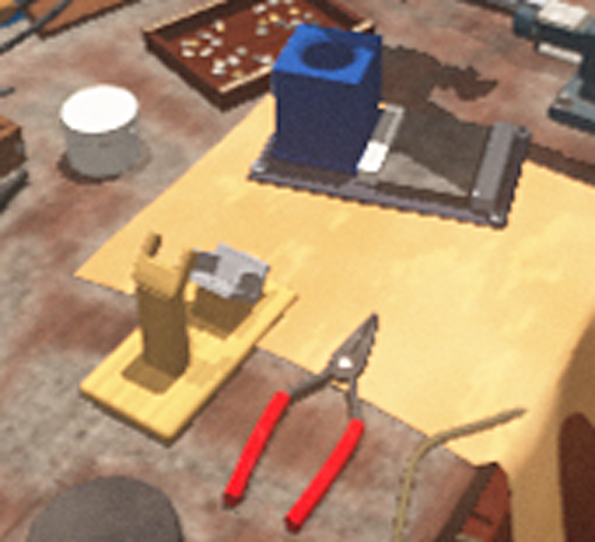

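Crop: the rest's fork is at the near (+y) end and its cup is towards the clamp. The blue tower's well is at crop (330,52), and the clamp's stop points to world −x. Next I take close wrist views of the well and the rest.

```bash
python3 - <<'E'
from h import *
R=[180,0,90]
print(bot.ik([.538,.14,.14],R), bot.ik([.5,.36,.25],R))
bot.move_ptp([.538,.14,.20],R); a,p=save('wrist','w_cl_hi')
bot.move_l([.538,.14,.14],.15); save('wrist','w_cl')
bot.move_l([.538,.14,.22],.25)
bot.move_ptp([.5,.36,.25],R); b,q=save('wrist','w_rest')
print(bot.read_t())
im=np.hstack([a,b])[:,:,::-1]; 
c=cv2.imread('pics/w_cl.png')
cv2.imwrite('pics/v1.png',cv2.resize(np.hstack([c,b[:,:,::-1]]),(800,300),interpolation=cv2.INTER_AREA))
E
```

```text
[ 7.67436553  7.64677141 -2.31912553 80.03410305  0.         97.67436553] [ 29.52023208  16.67262598  20.69881335  94.02618737   0.
 119.52023208]
2.875
```

View pics/v1.png

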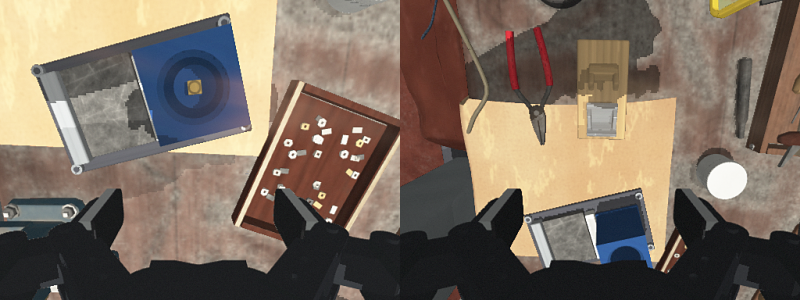

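Left: the well is at about (246,112) in full-resolution pixels with the brass stem inside, and the clamp is turned about 15°. Right: the rest is at about (258,112), aligned with the image, cup at the bottom. I'll enlarge both.

```bash
python3 - <<'E'
import cv2,numpy as np
a=cv2.imread('pics/w_cl.png'); b=cv2.imread('pics/w_rest.png')
a=cv2.resize(a[60:160,195:295],(400,400),interpolation=cv2.INTER_CUBIC)
b=cv2.resize(b[45:185,190:330],(600,600),interpolation=cv2.INTER_CUBIC)[:,100:500]
a=cv2.copyMakeBorder(a,0,200,0,0,cv2.BORDER_CONSTANT)
cv2.imwrite('pics/v2.png',np.hstack([a,b]))
E
```

```text
(no output)
```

View pics/v2.png

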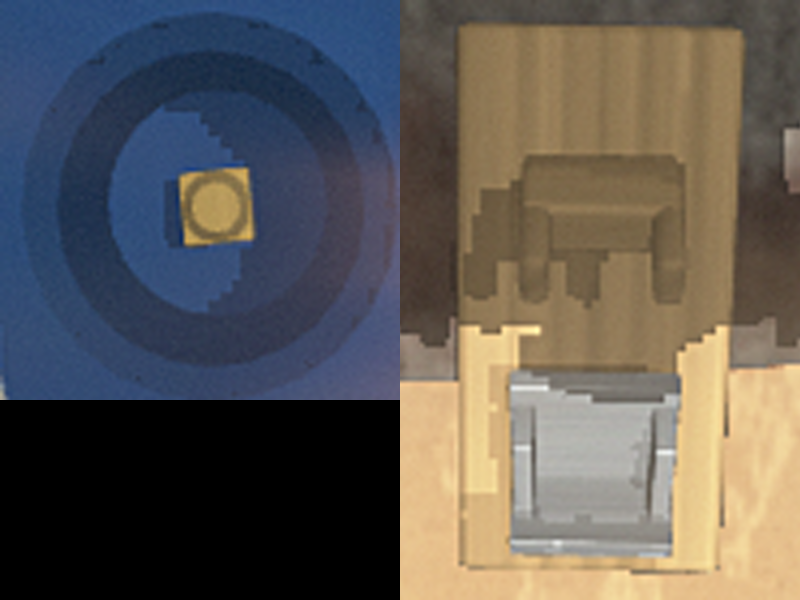

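The stem square is at about crop (216,207), turned about +5° in world. The rest shows its cup (510–680, 373–553) and fork arms (535 and 668, y 205–300).

```bash
python3 - <<'E'
from h import *
p=bot.camera_params('wrist')
def P(f): return dict(p,view=np.load(f'pics/{f}.npy'))
q=P('w_rest')
g=lambda X,Y,z: ray(q,190+(X-300)/4.286,45+Y/4.286,z)
for z in (0.006,.01):
  c=[g(X,Y,z) for X,Y in [(460,26),(742,30),(718,570),(460,567)]]
  print(z,np.round(c,4).tolist(),[round(float(np.linalg.norm(c[i]-c[(i+1)%4])),4) for i in range(4)], np.round(np.mean(c,0),4))
print('stop corner',g(533,517,.0172),g(650,517,.0172))
print('tips s92?',g(535,300,.095),g(668,302,.095),'s80',g(535,300,.0865),g(668,302,.0865))
print('fork root s92', [g(X,157,z)for X,z in((525,.05),(683,.05))])
# clamp
for f in('w_cl','w_cl_hi'):
  w=P(f); im=cv2.imread(f'pics/{f}.png').astype(int)
  hsv=cv2.cvtColor(im.astype(np.uint8),cv2.COLOR_BGR2HSV)
  m=cv2.inRange(hsv,(15,80,60),(35,255,255)); e=proj(w,(.538,.205,.04)); mm=np.zeros_like(m); cv2.circle(mm,(int(e[0]),int(e[1])),26,255,-1); m&=mm
  n,l,st,ce=cv2.connectedComponentsWithStats(m); i=1+np.argmax(st[1:,4]); r=cv2.minAreaRect(np.argwhere(l==i)[:,::-1].astype(np.float32)); print(f,r,ce[i],ray(w,*ce[i],.037))
  b=cv2.inRange(hsv,(100,90,20),(130,255,255)); cs=max(cv2.findContours(b,0,2)[0],key=cv2.contourArea); rr=cv2.minAreaRect(cs); print('tower',rr,ray(w,*rr[0],.09))
  box=cv2.boxPoints(rr); print(np.round([ray(w,*k,.09)[:2] for k in box],4).tolist())
E
```

```text
0.006 [[0.4723, 0.4789, 0.006], [0.5404, 0.478, 0.006], [0.5383, 0.3445, 0.006], [0.4694, 0.3453, 0.006]] [0.0681, 0.1335, 0.0689, 0.1336] [0.5051 0.4117 0.006 ]
0.01 [[0.4727, 0.4783, 0.01], [0.54, 0.4774, 0.01], [0.5378, 0.3454, 0.01], [0.4697, 0.3462, 0.01]] [0.0673, 0.132, 0.0681, 0.1321] [0.505  0.4118 0.01  ]
stop corner [0.48932698 0.36090719 0.0172    ] [0.51927823 0.3608959  0.0172    ]
tips s92? [0.49239022 0.41721997 0.095     ] [0.51777241 0.41683623 0.095     ] s80 [0.49215712 0.4169699  0.0865    ] [0.518337  0.4165741 0.0865   ]
fork root s92 [array([0.48922123, 0.44604553, 0.05      ]), array([0.52347274, 0.44602618, 0.05      ])]
w_cl ((248.6829071044922, 111.14633178710938), (17.669044494628906, 17.22732162475586), 83.6598129272461) [248.63071895 111.12091503] [0.53489356 0.20171075 0.037     ]
tower ((248.69580078125, 109.2061996459961), (129.83143615722656, 132.10690307617188), 74.50072479248047) [0.53567165 0.20349645 0.09      ]
[[0.4964, 0.2247], [0.5578, 0.2402], [0.5778, 0.1807], [0.5106, 0.1618]]
w_cl_hi ((250.5, 111.0), (14.0, 13.0), 90.0) [250.6031746  110.79365079] [0.53487412 0.20165673 0.037     ]
tower ((251.1224365234375, 109.83402252197266), (95.97932434082031, 96.17257690429688), 75.0685806274414) [0.53571345 0.20314359 0.09      ]
[[0.4967, 0.225], [0.558, 0.2402], [0.5769, 0.1801], [0.5113, 0.1624]]
```

```bash
cat >> h.py <<'E'
from scipy.spatial.transform import Rotation as Ro
def eul(Rm): return Ro.from_matrix(Rm).as_euler('xyz',degrees=True)
zh=np.array([0,0,1.])
ua=np.radians(88.8); u=np.array([np.cos(ua),np.sin(ua),0])
kx=(u+zh)/2**.5; kz=(zh-u)/2**.5; ky=np.cross(kz,kx)
seat=np.array([.5048,.4045,.0745])
def rot(z,y): return eul(np.c_[np.cross(y,z),y,z])
stem=np.array([.535,.2018])
E
python3 - <<'E'
from h import *
def t(n,pos,e):
    try: j=bot.ik(pos,e)
    except Exception as ex: j=ex
    print(n,np.round(pos,3),np.round(e,1),None if j is None else np.round(j,1))
for s in(1,-1):
    t('pick',[.518,-.0525,.029],rot(-zh,np.array([0,s,0.])))
    for h in(.002,.07):
        t('place',seat-.012*kx+.003*kx-.018*-kz+h*kz,rot(-kz,s*ky))
    for h in (0,.09): t('re',seat+(.062+.006+h)*kx,rot(-kx,s*kz))
for a in range(-180,180,30):
    y=np.array([np.cos(np.radians(a+5)),np.sin(np.radians(a+5)),0]); t('well%d'%a,[*stem,.25],rot(-zh,y))
E
```

```text
pick [ 0.518 -0.052  0.029] [180.   0. 180.] [-13.2   6.5 -16.6  66.9   0.  -13.2]
place [0.504 0.384 0.082] [180.   45.  -91.2] [ 12.4   6.3 -21.1  49.3  43.4 -71.1]
place [0.503 0.336 0.13 ] [180.   45.  -91.2] [  7.2   2.6 -18.9  60.1  44.4 -78.2]
re [0.506 0.453 0.123] [135.    0.   -1.2] None
re [0.507 0.516 0.186] [135.    0.   -1.2] None
pick [ 0.518 -0.052  0.029] [180.   0.   0.] [-13.2   6.5 -16.6  66.9   0.  166.8]
place [0.504 0.384 0.082] [180.  -45.   88.8] [ 12.4   6.3 -21.1  49.3  43.4 108.9]
place [0.503 0.336 0.13 ] [180.  -45.   88.8] [  7.2   2.6 -18.9  60.1  44.4 101.8]
re [0.506 0.453 0.123] [-135.     0.   178.8] None
re [0.507 0.516 0.186] [-135.     0.   178.8] None
well-180 [0.535 0.202 0.25 ] [180.   0. -85.] [ 13.9   9.7  12.5  92.8   0.  -81.1]
well-150 [0.535 0.202 0.25 ] [180.   0. -55.] [  13.9    9.7   12.5   92.8    0.  -111.1]
well-120 [0.535 0.202 0.25 ] [180.   0. -25.] [  13.9    9.7   12.5   92.8    0.  -141.1]
well-90 [0.535 0.202 0.25 ] [180.   0.   5.] [  13.9    9.7   12.5   92.8    0.  -171.1]
well-60 [0.535 0.202 0.25 ] [180.   0.  35.] [ 13.9   9.7  12.5  92.8   0.  158.9]
well-30 [0.535 0.202 0.25 ] [180.   0.  65.] [ 13.9   9.7  12.5  92.8   0.  128.9]
well0 [0.535 0.202 0.25 ] [180.   0.  95.] [13.9  9.7 12.5 92.8  0.  98.9]
well30 [0.535 0.202 0.25 ] [180.   0. 125.] [13.9  9.7 12.5 92.8  0.  68.9]
well60 [0.535 0.202 0.25 ] [-180.    0.  155.] [13.9  9.7 12.5 92.8 -0.  38.9]
well90 [0.535 0.202 0.25 ] [-180.    0. -175.] [13.9  9.7 12.5 92.8  0.   8.9]
well120 [0.535 0.202 0.25 ] [-180.    0. -145.] [ 13.9   9.7  12.5  92.8   0.  -21.1]
well150 [0.535 0.202 0.25 ] [-180.    0. -115.] [ 13.9   9.7  12.5  92.8   0.  -51.1]
```

```bash
cat > scan.py <<'E'
from h import *
Kr=np.c_[kx,ky,kz]
def ik(p,R):
    try: return bot.ik(p,eul(R))
    except Exception: return None
def Kw(psi): # key upright: x=z, y at psi
    y=np.array([np.cos(psi),np.sin(psi),0]); return np.c_[zh,y,np.cross(zh,y)]
if __name__=='__main__':
  for fam in 'zy':
    for s in (1,-1):
      for phi in range(-70,71,10):
        c,d=np.cos(np.radians(phi)),np.sin(np.radians(phi))
        z=np.array([-c,d,0]) if fam=='z' else np.array([-c,0,d])
        y=s*np.array([0,0,1.] if fam=='z' else [0,1.,0])
        T=np.c_[np.cross(y,z),y,z]; R=Kr@T
        if any(ik(seat+.062*kx-(.006+h)*R[:,2],R) is None for h in(0,.04,.08)): continue
        ok=[]
        for k in range(4):
          n=[]
          for ps in (0,-20,-40,-65):
            W=Kw(np.radians(5+90*k+ps))@T
            n.append(all(ik(np.array([*stem,hh])-.006*W[:,2],W) is not None for hh in(.15,.25)))
          ok.append(''.join('01'[a] for a in n))
        print(fam,s,phi,ok,np.round(ik(seat+.062*kx-.006*R[:,2],R)))
E
python3 scan.py
```

```text
z 1 -70 ['0000', '0000', '0111', '1110'] [ 60.  16. -27.   2. -70. 176.]
z 1 -60 ['0001', '1000', '1111', '1111'] [  59.   21.  -12.   39.  -68. -159.]
z 1 -50 ['0001', '1000', '1111', '1111'] [  59.   29.    3.   65.  -63. -142.]
z 1 -40 ['0011', '1100', '1111', '1111'] [  57.   36.   17.   83.  -56. -132.]
z 1 -30 ['1111', '1111', '1111', '1111'] [  55.   44.   31.   97.  -49. -127.]
z 1 -20 ['1111', '1111', '1111', '1111'] [  53.   53.   46.  110.  -42. -124.]
z -1 -70 ['0000', '0000', '0111', '1110'] [ 60.  16. -27.   2. -70.  -4.]
z -1 -60 ['0001', '1000', '1111', '1111'] [ 59.  21. -12.  39. -68.  21.]
z -1 -50 ['0001', '1000', '1111', '1111'] [ 59.  29.   3.  65. -63.  38.]
z -1 -40 ['0011', '1100', '1111', '1111'] [ 57.  36.  17.  83. -56.  48.]
z -1 -30 ['1111', '1111', '1111', '1111'] [ 55.  44.  31.  97. -49.  53.]
z -1 -20 ['1111', '1111', '1111', '1111'] [ 53.  53.  46. 110. -42.  56.]
y 1 -70 ['0000', '0111', '1110', '0000'] [ 26.  11.  -3.  63.  22. -60.]
y 1 -60 ['1000', '1111', '1111', '0001'] [ 30.  16.   5.  70.  13. -58.]
y 1 -50 ['1000', '1111', '1111', '0001'] [ 34.  22.  13.  78.   4. -55.]
y 1 -40 ['1100', '1111', '1111', '0011'] [ 38.  30.  23.  87.  -4. -51.]
y 1 -30 ['1111', '1111', '1111', '1111'] [ 41.  39.  35.  96. -11. -47.]
y -1 -70 ['0000', '0111', '1110', '0000'] [ 26.  11.  -3.  63.  22. 120.]
y -1 -60 ['1000', '1111', '1111', '0001'] [ 30.  16.   5.  70.  13. 122.]
y -1 -50 ['1000', '1111', '1111', '0001'] [ 34.  22.  13.  78.   4. 125.]
y -1 -40 ['1100', '1111', '1111', '0011'] [ 38.  30.  23.  87.  -4. 129.]
y -1 -30 ['1111', '1111', '1111', '1111'] [ 41.  39.  35.  96. -11. 133.]
```

```bash
python3 - <<'E'
from h import *
e=rot(-zh,np.array([0,1.,0]))
bot.move_ptp([.518,-.0525,.12],e)
bot.move_gripper(.05,60)
bot.move_l([.518,-.0525,.029],.12)
print(bot.read_force())
bot.move_gripper(0,60); print('w',bot.read_width(),bot.read_grasp_force())
bot.move_l([.518,-.0525,.18],.15)
im,p=save('scene','s_pick'); im2,_=save('side','d_pick'); print(bot.read_t(),bot.read_width())
# red handle bar via two views
Ls=[]
for n,i in(('scene',im),('side',im2)):
    p=bot.camera_params(n); h=cv2.cvtColor(i,cv2.COLOR_RGB2HSV); m=cv2.inRange(h,(0,150,90),(6,255,255))
    e0=proj(p,[.592,-.0525,.162]); c,l,st,ce=cv2.connectedComponentsWithStats(m); j=1+np.argmin(np.hypot(*(ce[1:]-e0).T)+1000*(st[1:,4]<20)); print(n,e0,ce[j],st[j])
E
```

```text
[ 0.73439157  0.29038425 -0.0855742 ]
w 0.011252792242459092 58.797383308410645
7.9 0.011490053561759417
scene (np.float64(280.67508026109255), np.float64(138.0412231143893)) [280.2        139.74117647] [275 134  13  13  85]
side (np.float64(300.80721854082816), np.float64(201.4642019295644)) [301.94871795 203.77564103] [294 194  16  20 156]
```

```bash
python3 - <<'E'
from h import *
a=cv2.imread('pics/s_pick.png'); b=cv2.imread('pics/d_pick.png')
for n,im in(('scene',a),('side',b)):
    p=bot.camera_params(n)
    print(n,[np.round(proj(p,[x,-.0525,.162]),1).tolist() for x in(.460,.49,.53,.592)])
f=lambda i,u,v:cv2.resize(i[v-40:v+40,u-40:u+40],(400,400),interpolation=cv2.INTER_CUBIC)
cv2.imwrite('pics/v3.png',np.hstack([f(a,300,130),f(b,280,205)]))
c=[]
for n,uv in(('scene',(280.2,139.7)),('side',(301.95,203.8))):
    p=bot.camera_params(n); V=np.array(p['view']); c.append((np.diag([K(p),K(p),1])@V[:3],np.array(uv)-[p['cx'],p['cy']]))
X=cv2.triangulatePoints(c[0][0],c[1][0],c[0][1],c[1][1]); print((X[:3]/X[3]).T)
E
```

```text
scene [[321.7, 147.6], [311.9, 145.3], [299.4, 142.4], [280.7, 138.0]]
side [[244.4, 208.6], [257.6, 207.0], [274.8, 204.8], [300.8, 201.5]]
[[ 0.59432533 -0.05365455  0.15600748]]
```

View pics/v3.png

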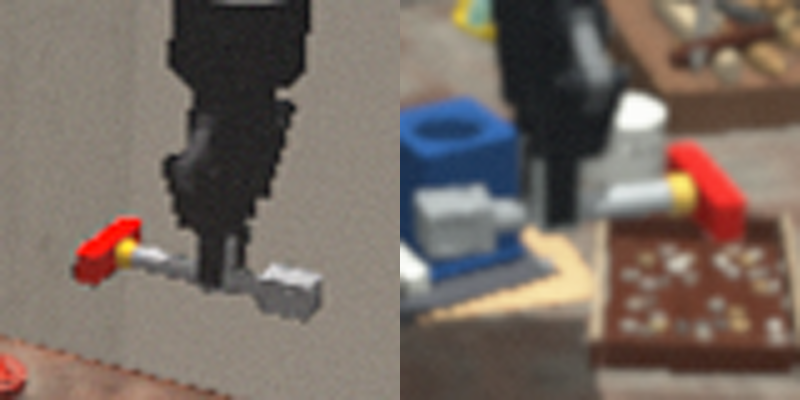

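The key is held level, sitting about 3 mm lower in the fingers than planned. I'll place it in the rest, feeling for contact.

```bash
python3 - <<'E'
from h import *
e=rot(-kz,ky); d=.021; g=-.014
T=lambda a,n: seat+(g+a)*kx+(d+n)*kz
bot.move_l([.518,-.0525,.25],.25)
bot.move_ptp(T(.004,.09)+[0,0,.03],e)
bot.move_l(T(.004,.06),.2); bot.move_l(T(.004,.015),.1)
bot.dwell(.2); f0=bot.read_force()
n=.015
while n>-.006:
    n-=.0015; bot.move_l(T(.004,n),.03); f=bot.read_force()-f0
    if np.linalg.norm(f)>4: break
print('n',n,np.round(f,1),bot.read_t())
for k in('scene','side','wrist'): save(k,k[:2]+'_pl')
a=cv2.imread('pics/sc_pl.png'); b=cv2.imread('pics/si_pl.png'); p=bot.camera_params('scene');u1,v1=map(int,proj(p,seat));p=bot.camera_params('side');u2,v2=map(int,proj(p,seat)); print(u1,v1,u2,v2)
f=lambda i,u,v:cv2.resize(i[v-40:v+40,u-40:u+40],(400,400),interpolation=cv2.INTER_CUBIC)
w=cv2.resize(cv2.imread('pics/wr_pl.png'),(400,300))
cv2.imwrite('pics/v4.png',np.hstack([f(a,u1,v1),np.vstack([w,np.zeros((100,400,3),np.uint8)])]))
E
```

```text
n 0.012 [-0.2 -3.8  5.8] 11.4833
214 260 225 171
```

View pics/v4.png

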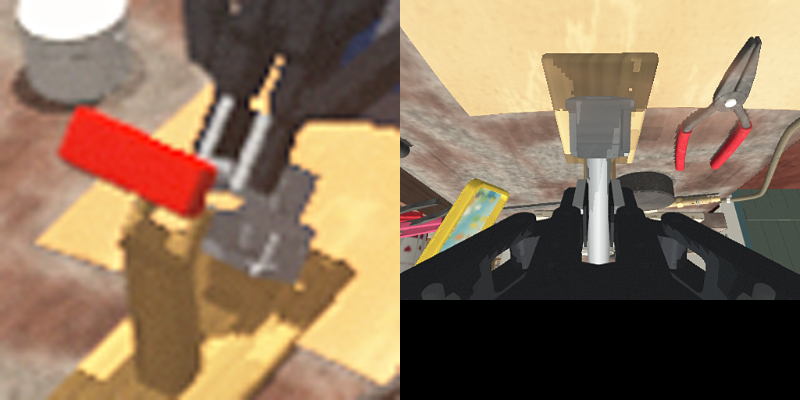

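Contact came 12 mm too early, so something is catching: the cup wall or a fork arm. The wrist view shows the key over the cup at (600,125). I'll enlarge it.

```bash
python3 - <<'E'
import cv2,numpy as np
w=cv2.imread('pics/wr_pl.png'); b=cv2.imread('pics/si_pl.png')
c=cv2.resize(w[110:350,190:320],None,fx=2.5,fy=2.5,interpolation=cv2.INTER_CUBIC)
c2=cv2.resize(w[115:215,200:310],None,fx=4,fy=4,interpolation=cv2.INTER_CUBIC)
o=np.zeros((600,325+440,3),np.uint8); o[:,:325]=c; o[:400,325:]=np.clip(c2*1.5,0,255)
s=cv2.resize(b[145:205,190:270],(266,200)); o[400:,325:591]=s
cv2.imwrite('pics/v5.png',o)
E
```

```text
(no output)
```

View pics/v5.png

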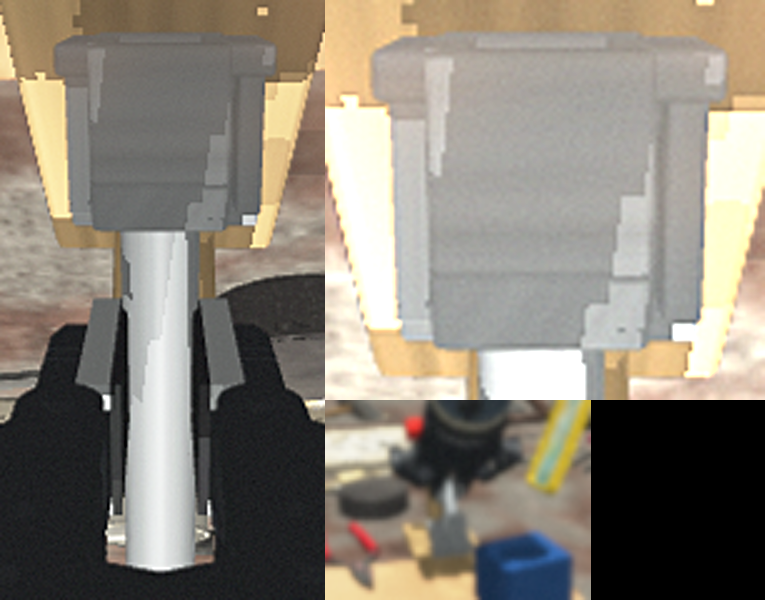

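The socket mouth rests on top of the end stop: it overlaps the wide bar at the cup's end, and lateral offset is only about 1 mm. I'll shift uphill, lower fully, then slide down to the stop.

```bash
python3 - <<'E'
from h import *
d=.021; g=-.014
T=lambda a,n: seat+(g+a)*kx+(d+n)*kz+.001*ky
bot.move_l(T(.004,.016),.05); bot.move_l(T(.014,.016),.06); bot.dwell(.1); f0=bot.read_force()
def feel(path,lim):
    for a,n in path:
        bot.move_l(T(a,n),.03); f=bot.read_force()-f0
        if np.linalg.norm(f)>lim: break
    print(a,n,np.round([f@kx,f@ky,f@kz],1)); return a,n
a,n=feel([(.014,x) for x in np.arange(.014,-.007,-.001)],4)
print(bot.read_t())
if n<.008:
    n+=.0007; bot.move_l(T(a,n),.03); f0=bot.read_force()
    a,n=feel([(x,n) for x in np.arange(a-.001,-.008,-.001)],5)
save('wrist','wr_pl2'); save('scene','sc_pl2'); print(bot.read_t())
E
```

```text
0.014 -0.005999999999999983 [-1.2  2.9  8.3]
17.55
0.011 -0.005299999999999983 [ 4.6 -1.4 -2.1]
18.65
```

```bash
python3 - <<'E'
from h import *
p0=np.array(bot.read_tcp_pos())
bot.move_gripper(.045); bot.dwell(.35); print(bot.read_force(),bot.read_width())
bot.move_l(p0+.09*kz,.15); bot.dwell(.3)
nom=seat+.062*kx+.011*kx-.005*kz
c=[]
for n in('scene','side','wrist'):
    im,p=save(n,n[:2]+'_rel'); h=cv2.cvtColor(im,cv2.COLOR_RGB2HSV); m=cv2.inRange(h,(0,150,80),(6,255,255))|cv2.inRange(h,(175,150,80),(180,255,255))
    e0=proj(p,nom); k,l,st,ce=cv2.connectedComponentsWithStats(m); j=1+np.argmin(np.hypot(*(ce[1:]-e0).T)+1000*(st[1:,4]<40)); print(n,np.round(e0),np.round(ce[j],1),st[j])
    V=np.array(p['view']); c.append((np.diag([K(p),K(p),1])@V[:3],ce[j]-[p['cx'],p['cy']]))
for i,j in((0,1),(0,2),(1,2)):
    X=cv2.triangulatePoints(c[i][0],c[j][0],c[i][1],c[j][1]); print(i,j,(X[:3]/X[3]).T)
print('nom',nom,bot.read_t())
E
```

```text
[ 0.29194155 -0.6951469   1.17860115] 0.04526568465879628
scene [195. 259.] [196.2 259. ] [181 248  32  23 371]
side [222. 153.] [359.3 145.5] [354 134  12  24 138]
wrist [252. 290.] [253.3 290.1] [ 212  274   83   31 2179]
0 1 [[0.81838696 0.28524494 0.06042153]]
0 2 [[0.50436414 0.45874857 0.12284382]]
1 2 [[ 0.49400939 -0.43309533  0.37744157]]
nom [0.50595507 0.45964223 0.12258326] 20.6167
```

```bash
cat >> h.py <<'E'
H=np.array([.5055,.459,.1227])
E
cat > s2.py <<'E'
from scan import *
def TK(phi,s=-1):
    c,d=np.cos(np.radians(phi)),np.sin(np.radians(phi)); z=np.array([-c,d,0]); y=s*np.array([0,0,1.]); return np.c_[np.cross(y,z),y,z]
E
python3 - <<'E'
from s2 import *
print(np.round(bot.read_qpos()))
for phi in(-15,-20,-25,-30):
    T=TK(phi); R=Kr@T
    for h in(0,.05,.1):
        j=ik(H-(.006+h)*R[:,2],R); print(phi,h,None if j is None else np.round(j,1))
    j=ik(H+[0,-.02,.1]-.006*R[:,2],R);print('lift',None if j is None else np.round(j,1))
    for k in range(4):
        print(k,[None if j is None else [int(j[i]) for i in (0,3,4,5)] for j in [ik(np.array([*stem,hh])-.006*(W:=Kw(np.radians(5+90*k+ps))@T)[:,2],W) for hh,ps in((.26,0),(.15,0),(.15,-30),(.15,-75))]])
E
```

```text
File "<stdin>", line 9
SyntaxError: assignment expression cannot be used in a comprehension iterable expression
```

```bash
cat >> s2.py <<'E'
def wp(T,k,z,ps,xy=stem):
    W=Kw(np.radians(5+90*k+ps))@T; return np.array([*xy,z])-.006*W[:,2],W
E
python3 - <<'E'
from s2 import *
print(np.round(bot.read_qpos()))
for phi in(-15,-20,-25,-30):
    T=TK(phi); R=Kr@T
    for h in(0,.05,.1):
        j=ik(H-(.006+h)*R[:,2],R); print(phi,h,None if j is None else np.round(j,1))
    j=ik(H+[0,-.02,.1]-.006*R[:,2],R);print('lift',None if j is None else np.round(j,1))
    for k in range(4):
        o=[]
        for hh,ps in((.26,0),(.15,0),(.15,-30),(.15,-75)):
            j=ik(*wp(T,k,hh,ps)); o.append(None if j is None else [int(j[i]) for i in (0,3,4,5)])
        print(k,o)
E
```

```text
[  6.   2. -18.  63.  45. -79.]
-15 0 [ 52.   61.6  60.8 119.  -38.1  57.5]
-15 0.05 None
-15 0.1 None
lift [ 51.1  59.4  68.5 128.4 -38.5  56.4]
0 [[12, 112, 2, -172], [12, 99, 2, -172], [9, 95, 8, -146], [6, 84, 14, -104]]
1 [[21, 98, -14, 106], [21, 86, -14, 106], [19, 93, -10, 135], [14, 99, -1, 174]]
2 [[15, 77, -2, 9], [15, 65, -2, 9], [19, 69, -10, 43], [21, 81, -14, 91]]
3 [[6, 92, 14, -88], [6, 80, 14, -88], [7, 72, 12, -56], [13, 65, 1, -6]]
-20 0 [ 53.2  55.5  50.2 111.9 -41.7  56.6]
-20 0.05 [ 55.6  62.9  66.2 122.3 -40.5  59.4]
-20 0.1 None
lift [ 52.3  51.6  55.3 120.2 -42.1  55.5]
0 [[12, 118, 2, -172], [12, 104, 2, -172], [8, 100, 10, -148], [3, 86, 19, -107]]
1 [[23, 100, -18, 109], [23, 87, -18, 109], [21, 98, -13, 137], [14, 105, -1, 175]]
2 [[15, 72, -3, 10], [15, 59, -3, 10], [21, 65, -14, 44], [24, 81, -19, 94]]
3 [[3, 92, 19, -91], [3, 80, 19, -91], [4, 68, 17, -58], [12, 59, 2, -6]]
-25 0 [ 54.4  50.4  41.5 105.5 -45.3  55.4]
-25 0.05 [ 57.   55.2  52.6 114.2 -44.2  58.7]
-25 0.1 [ 59.6  64.   70.8 125.6 -43.   61.8]
lift [ 53.5  45.7  45.5 113.4 -45.7  54.2]
0 [[12, 124, 3, -173], [12, 110, 3, -173], [7, 105, 12, -150], [1, 87, 23, -110]]
1 [[25, 102, -23, 112], [25, 90, -23, 112], [22, 102, -16, 140], [15, 111, -2, 175]]
2 [[16, 66, -4, 10], [16, 53, -4, 10], [23, 60, -18, 45], [26, 82, -24, 97]]
3 [[1, 92, 24, -94], [1, 80, 24, -94], [2, 66, 22, -60], [12, 53, 3, -7]]
-30 0 [ 55.5  45.9  33.7  99.  -48.9  53.8]
-30 0.05 [ 58.4  49.4  42.5 107.3 -47.8  57.8]
-30 0.1 [ 61.1  54.6  54.1 116.3 -46.6  61.4]
lift [ 54.6  40.6  37.1 106.7 -49.3  52.5]
0 [[12, 131, 3, -173], [12, 116, 3, -173], [6, 110, 14, -152], [0, 89, 27, -113]]
1 [[27, 104, -27, 115], [27, 92, -27, 115], [23, 107, -19, 142], [15, 117, -2, 175]]
2 [[17, 61, -5, 10], [17, 48, -5, 10], [25, 56, -22, 46], [28, 83, -29, 99]]
3 [[-1, 93, 29, -97], [-1, 81, 29, -97], [0, 63, 26, -61], [11, 48, 4, -7]]
```

```bash
python3 - <<'E'
from s2 import *
T=TK(-25); R=Kr@T; e=eul(R)
bot.move_l(np.array(bot.read_tcp_pos())+[0,0,.1],.25)
bot.move_ptp(H+[0,-.02,.12]-.006*R[:,2],e)
bot.move_ptp(H-.076*R[:,2],e)
print(bot.read_t(),bot.read_tcp_pos())
f0=bot.read_force(); 
bot.move_l(H-.03*R[:,2],.12); print(np.round(bot.read_force()-f0,1))
bot.move_l(H-.008*R[:,2],.06); print(np.round(bot.read_force()-f0,1))
im,p=save('wrist','wr_re'); save('scene','sc_re')
hsv=cv2.cvtColor(im,cv2.COLOR_RGB2HSV); m=cv2.inRange(hsv,(0,150,60),(6,255,255)); k,l,st,ce=cv2.connectedComponentsWithStats(m); j=1+np.argmax(st[1:,4]); print(ce[j],st[j],proj(p,H))
E
```

```text
23.6583 [0.47458652 0.50781979 0.17035237]
[-0.3  1.2  1. ]
[-0.9  0.9  0.4]
[250.77403769 253.36028346] [ 221  197   60  119 6209] (np.float64(252.29238404233922), np.float64(265.0740132839506))
```

```bash
python3 - <<'E'
from s2 import *
T=TK(-25); R=Kr@T
p0=np.array(bot.read_tcp_pos())
bot.move_gripper(0,100); print('w',bot.read_width(),bot.read_grasp_force(),np.round(bot.read_force(),1))
bot.move_l(p0+.004*kx+.01*kz,.06); print(np.round(bot.read_force(),1))
bot.move_l(p0+.004*kx+.045*kz,.12); print(np.round(bot.read_force(),1),bot.read_width())
bot.move_l(np.array(bot.read_tcp_pos())+[0,-.02,.12],.2)
# towards the well, upright, high
p,W=wp(T,2,.29,0)
bot.move_ptp(p,eul(W)); bot.dwell(.2); print(bot.read_t(),bot.read_width(),np.round(bot.read_qpos()))
for n in('scene','side'): save(n,n[:2]+'_up')
def f(n,im):
    c=bot.camera_params(n); u,v=map(int,proj(c,[*stem,.2])); return cv2.resize(im[v-60:v+60,u-40:u+40],(400,600),interpolation=cv2.INTER_CUBIC),u,v,[np.round(proj(c,[*stem,z]),1).tolist() for z in(.29,.228,.158)]
A=f('scene',cv2.imread('pics/sc_up.png'));B=f('side',cv2.imread('pics/si_up.png')); print(A[1:],B[1:])
cv2.imwrite('pics/v6.png',np.hstack([A[0],B[0]]))
E
```

```text
w 0.020557900659647695 98.19054007530212 [-1.2 -0.5  4.8]
[ 0.5  0.2 -2. ]
[ 0.5 -0.5 -2.3] 0.019941012177856213
27.9083 0.020185914567915058 [ 17. -15. -10.  70.  -5.  10.]
(252, 165, [[252.3, 129.2], [252.5, 154.4], [252.7, 180.5]]) (248, 153, [[248.0, 121.6], [248.3, 143.8], [248.6, 167.7]])
```

View pics/v6.png

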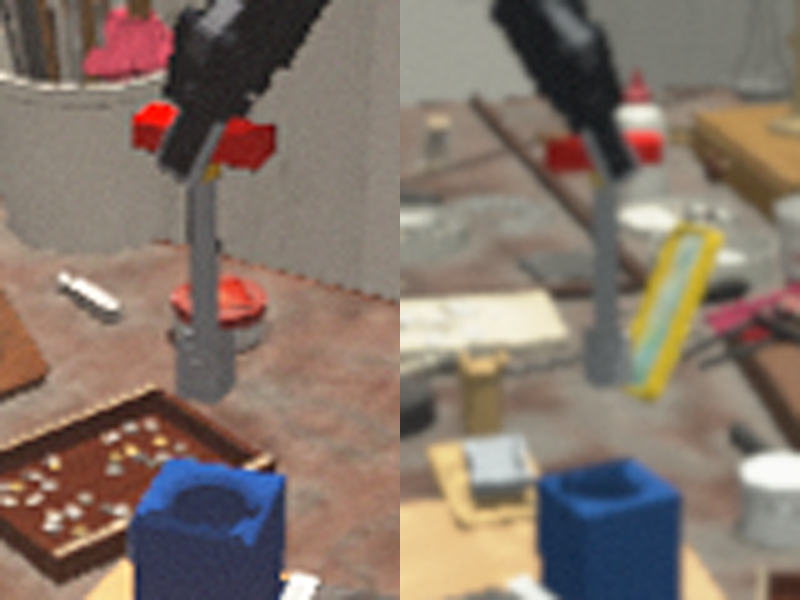

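Both views show the key upright above the well. Scene: socket x≈205, tower x≈208. Side: socket 605, tower 609. I'll measure this offset numerically.

```bash
python3 - <<'E'
from h import *
rhs=[];A=[]
for n,z in(('scene','sc'),('side','si')):
    p=bot.camera_params(n); a=cv2.imread(f'pics/{n}0.png').astype(int); b=cv2.imread(f'pics/{z}_up.png').astype(int)
    D=np.abs(a-b).sum(2)
    def mid(zh_):
        u,v=proj(p,[*stem,zh_]); v=int(round(v)); u=int(u); r=[]
        for vv in range(v-2,v+3):
            c=np.where(D[vv,u-12:u+13]>40)[0]; r.append((c.min()+u-12,c.max()+u-12))
        return np.median(r,0)
    for zz in(.215,.20,.175,.168): print(n,'key z',zz,mid(zz),np.round(proj(p,[*stem,zz]),1))
    hsv=cv2.cvtColor(b.astype(np.uint8),cv2.COLOR_BGR2HSV); m=cv2.inRange(hsv,(105,120,30),(128,255,255))
    for zz in(.085,.07,.055,.04):
        u,v=proj(p,[*stem,zz]); v=int(v); c=np.where(m[v,int(u)-30:int(u)+31])[0]+int(u)-30; print('tower',zz,c.min(),c.max(),np.round((u,v),1))
    # projected tower corners for clamp yaw 15deg
    for yaw in(13,15,17):
        cs=[proj(p,[stem[0]+r*np.cos(t),stem[1]+r*np.sin(t),.055])[0] for r in[.032*2**.5] for t in np.radians(yaw+45+90*np.arange(4))]; print('pred sil',yaw,min(cs),max(cs))
im,p=save('wrist','wr_up')
hsv=cv2.cvtColor(im,cv2.COLOR_RGB2HSV); m=cv2.inRange(hsv,(100,90,20),(130,255,255)); k,l,st,ce=cv2.connectedComponentsWithStats(m); j=1+np.argmax(st[1:,4]); print('wrist blue',ce[j],st[j],proj(p,[*stem,.09]),proj(p,[*stem,.158]))
E
```

```text
scene key z 0.215 [250. 255.] [252.6 159.4]
scene key z 0.2 [250. 255.] [252.6 165.1]
scene key z 0.175 [247. 258.] [252.7 174.4]
scene key z 0.168 [247. 258.] [252.7 176.9]
tower 0.085 240 266 [252.9 205. ]
tower 0.07 245 264 [253. 210.]Traceback (most recent call last):
  File "<stdin>", line 14, in <module>
    return umr_minimum(a, axis, None, out, keepdims, initial, where)
ValueError: zero-size array to reduction operation minimum which has no identity
```

```bash
python3 - <<'E'
from h import *
for n,z in(('scene','sc'),('side','si')):
    p=bot.camera_params(n); a=cv2.imread(f'pics/{n}0.png').astype(int); b=cv2.imread(f'pics/{z}_up.png').astype(int)
    D=np.abs(a-b).sum(2)
    for zz in(.215,.2,.175,.168):
        u,v=proj(p,[*stem,zz]); c=np.where(D[int(round(v)),int(u)-10:int(u)+11]>40)[0]+int(u)-10; print(n,zz,c,np.round((u,v),1))
    m=(b[:,:,0]>1.6*b[:,:,2])&(b[:,:,0]>1.25*b[:,:,1])
    for zz in(.08,.07,.06,.05,.04):
        u,v=proj(p,[*stem,zz]); c=np.where(m[int(v),int(u)-25:int(u)+26])[0]+int(u)-25; print('tower',zz,c.min(),c.max(),c.mean(),len(c),np.round(u,1))
    for yaw in(13,17):
        cs=[proj(p,[stem[0]+.0453*np.cos(t),stem[1]+.0453*np.sin(t),.06])[0] for t in np.radians(yaw+45+90*np.arange(4))]; print('pred sil',yaw,min(cs),max(cs))
E
```

```text
scene 0.215 [250 251 252 253 254 255 256] [252.6 159.4]
scene 0.2 [250 251 252 253 254 255] [252.6 165.1]
scene 0.175 [248 249 251 252 253 254 255 256 257 258] [252.7 174.4]
scene 0.168 [247 248 249 250 251 252 253 254 255 256 257 258 259] [252.7 176.9]
tower 0.08 239 266 253.04347826086956 23 252.9
tower 0.07 238 267 251.57142857142858 28 253.0
tower 0.06 240 263 253.5 14 253.0
tower 0.05 239 261 250.75 4 253.0
tower 0.04 239 267 249.5 4 253.0
pred sil 13 236.941790987416 268.42930998741696
pred sil 17 237.49802659860202 267.8170819435885
side 0.215 [238 239 240 241 242 243 244 245 246 247 248 250 251] [248.3 148.4]
side 0.2 [241 242 243 244 245 246 247 248 250 251] [248.4 153.5]
side 0.175 [242 243 244 245 247 248 250 251 252 253 254] [248.5 162. ]
side 0.168 [246 247 248 250 251 252 253 254] [248.5 164.3]
tower 0.08 236 263 249.5 28 248.9
tower 0.07 236 263 249.5 28 248.9
tower 0.06 236 262 249.0 27 248.9
tower 0.05 236 262 249.0 27 249.0
tower 0.04 237 262 249.5 26 249.0
pred sil 13 234.42964024580277 263.7786289436771
pred sil 17 234.10884381904276 264.02980231562094
```

Tower and key agree with the predictions to about 0.5 px, so I lower it with force watch.

```bash
python3 - <<'E'
from s2 import *
T=TK(-25)
bot.move_l(wp(T,2,.235,0)[0],.12); bot.dwell(.2); f0=np.array(bot.read_force())
bot.move_l(wp(T,2,.185,0)[0],.06); f=bot.read_force()-f0; print(.185,np.round(f,1))
z=.185
while z>.142 and np.linalg.norm(f)<8:
    z-=.0015; bot.move_l(wp(T,2,z,0)[0],.04); f=bot.read_force()-f0
    if np.linalg.norm(f)>1.5: print(round(z,4),np.round(f,1))
print(z,bot.read_tcp_pos()+.006*wp(T,2,z,0)[1][:,2],bot.read_width(),bot.read_t())
E
```

```text
0.185 [ 0.3 -0.9  0.6]
0.152 [-1.5 -0.9  5.1]
0.1505 [-3.7 -1.4  9.1]
0.15049999999999997 [0.53604284 0.20203331 0.15318836] 0.020559745885703917 35.55
```

```bash
python3 - <<'E'
from s2 import *
T=TK(-25)
bot.move_l(wp(T,2,.148,0)[0],.03); bot.dwell(.1); print(np.round(bot.read_force(),1), (bot.read_tcp_pos()+.006*wp(T,2,0,0)[1][:,2]))
t0=np.array(bot.read_torque())
for ps in range(-4,-81,-4):
    p,W=wp(T,2,.149,ps); bot.move_l(p,.02,eul(W)); t=bot.read_torque()-t0; F=bot.read_force()
    print(ps,np.round(t,2),np.round(F,1),np.round(bot.read_tcp_pos()[2]-p[2],4),round(bot.read_t(),1))
    if abs(t[2])>.9 or np.linalg.norm(F[:2])>30: break
E
```

```text
[-7.8 -2.  13.4] [0.53685885 0.20220293 0.15305711]
-4 [-0.12 -0.13  0.01] [-6.5 -1.9 11.6] 0.0041 36.1
-8 [-0.21 -0.2  -0.08] [-6.3 -2.7 11.7] 0.0041 36.4
-12 [-0.11 -0.15 -0.1 ] [-5.8 -1.9 12.5] 0.0041 36.6
-16 [-0.09 -0.13 -0.13] [-6.6 -2.1 11.8] 0.0041 36.9
-20 [-0.14 -0.13 -0.14] [-6.3 -2.2 11.6] 0.0041 37.1
-24 [-0.08 -0.01 -0.11] [-7.3 -1.2 12.3] 0.0041 37.4
-28 [-0.02 -0.04 -0.16] [-6.5 -1.  12.3] 0.0041 37.6
-32 [-0.06 -0.07 -0.17] [-7.2 -2.1 13.4] 0.0041 37.9
-36 [-0.05 -0.08 -0.12] [-6.9 -0.2 13.1] 0.0041 38.1
-40 [-0.05 -0.09 -0.2 ] [-6.3 -1.2 12.4] 0.0041 38.4
-44 [-0.05 -0.12 -0.2 ] [-6.  -0.2 12.2] 0.0041 38.6
-48 [-0.07 -0.15 -0.26] [-6.1  0.3 13. ] 0.0041 38.9
-52 [-0.08 -0.14 -0.22] [-5.5 -0.8 12.8] 0.0041 39.1
-56 [-0.09 -0.15 -0.26] [-4.8  0.1 13.1] 0.0041 39.4
-60 [ 0.   -0.19 -0.26] [-6.1  0.6 13.6] 0.0041 39.6
-64 [ 0.   -0.22 -0.08] [-4.2  0.1 13. ] 0.0041 39.9
-68 [-0.02 -0.31  0.08] [-4.8 -1.  13.3] 0.0041 40.1
-72 [-0.02 -0.26  0.19] [-4.4 -0.  11.9] 0.0041 40.4
-76 [-0.01 -0.41  0.27] [-5.1  0.3 12.4] 0.0042 40.6
-80 [ 0.03 -0.37  0.23] [-4.2  0.3 13.1] 0.0042 40.9
```

```bash
python3 - <<'E'
from s2 import *
T=TK(-25)
for ps in (-83,-86,-89,-92):
    p,W=wp(T,2,.149,ps); bot.move_l(p,.02,eul(W)); bot.dwell(.1)
    Rn=Ro.from_euler('xyz',bot.read_ee_rot(),degrees=True).as_matrix(); er=np.degrees(Ro.from_matrix(Rn@W.T).as_rotvec())
    print(ps,np.round(bot.read_torque(),2),np.round(bot.read_force(),1),np.round(bot.read_effort()[5],2),'lag',np.round(er,1),bot.read_width(),np.round(bot.read_qpos()[5]))
a=cv2.imread('pics/scene0.png'); b=save('scene','sc_t')[0][:,:,::-1]
p=bot.camera_params('scene')
# jaw/block region shift along the clamp x axis
cx=np.array([np.cos(np.radians(195)),np.sin(np.radians(195)),0]); cy=np.cross(zh,cx)
for nm,im in(('before',a),('after',b)):
    for off in(-.02,0,.02,.03):
        L=[]
        for s in np.arange(.032,.14,.002):
            u,v=proj(p,np.array([*stem,.02])+s*cx+off*cy); L.append(int(cv2.getRectSubPix(cv2.cvtColor(np.ascontiguousarray(im),cv2.COLOR_BGR2GRAY),(1,1),(float(u),float(v)))[0,0]))
        print(nm,off,L)
E
```

```text
-83 [-0.49  0.99  0.33] [-3.3  0.4 13. ] 0.77 lag [-0.  -0.2  0.2] 0.02009583425398275 105.0
-86 [-0.52  0.92  0.27] [-3.3  1.2 12.9] 0.64 lag [ 0.  -0.3  0.2] 0.020390700072350134 108.0
-89 [-0.48  0.96  0.32] [-3.4 -0.3 13.2] 0.71 lag [-0.  -0.2  0.2] 0.020152997432350668 112.0
-92 [-0.39  0.94  0.33] [-3.4  2.1 12.5] 0.71 lag [ 0.  -0.2  0.2] 0.020042752493881058 114.0
before -0.02 [55, 117, 198, 248, 248, 247, 249, 254, 249, 186, 135, 128, 139, 140, 143, 144, 139, 136, 128, 110, 85, 84, 84, 82, 80, 78, 78, 79, 81, 82, 84, 85, 85, 85, 87, 89, 89, 89, 89, 88, 88, 88, 85, 82, 106, 126, 134, 134, 134, 135, 135, 125, 95, 74, 71]
before 0 [52, 72, 103, 126, 130, 129, 138, 166, 166, 140, 108, 88, 82, 80, 80, 83, 81, 80, 79, 79, 84, 85, 87, 87, 88, 85, 83, 82, 82, 80, 79, 77, 82, 79, 79, 80, 82, 84, 86, 87, 85, 86, 78, 76, 93, 122, 132, 133, 132, 135, 135, 124, 102, 73, 69]
before 0.02 [53, 68, 94, 122, 130, 129, 130, 160, 162, 143, 108, 88, 81, 79, 78, 80, 80, 80, 81, 77, 76, 78, 77, 81, 80, 78, 77, 79, 78, 74, 76, 81, 83, 81, 82, 81, 80, 80, 81, 82, 84, 85, 79, 72, 89, 118, 135, 132, 1
[... 715 characters left out ...]
, 149, 146, 145, 142, 144, 143, 142, 143, 147, 149, 150, 152, 155, 153, 156, 179, 219, 232, 234, 234, 236, 239, 213, 161, 102, 116]
after 0.02 [65, 71, 86, 131, 206, 247, 252, 254, 255, 255, 254, 235, 182, 143, 149, 147, 148, 148, 147, 142, 138, 137, 136, 141, 144, 144, 141, 139, 140, 144, 145, 144, 144, 146, 147, 145, 145, 146, 148, 148, 150, 153, 155, 153, 180, 220, 235, 235, 234, 235, 239, 221, 168, 120, 109]
after 0.03 [66, 86, 109, 126, 195, 245, 252, 254, 254, 255, 255, 228, 182, 143, 145, 149, 151, 150, 154, 151, 144, 137, 131, 129, 131, 133, 139, 143, 145, 146, 151, 152, 148, 149, 148, 147, 147, 146, 149, 153, 152, 154, 155, 161, 179, 220, 232, 234, 232, 233, 238, 219, 177, 127, 151]
```

The jaw moved about 4 mm and the torque rose to a plateau, so it is tight. I relax the push, release and back off.

```bash
python3 - <<'E'
from s2 import *
T=TK(-25)
p,W=wp(T,2,.1525,-90); bot.move_l(p,.02,eul(W)); bot.dwell(.2); print(np.round(bot.read_force(),1),np.round(bot.read_torque(),2))
bot.move_gripper(.07); bot.dwell(.2); print(bot.read_width(),np.round(bot.read_force(),1))
p=np.array(bot.read_tcp_pos()); bot.move_l(p-.03*W[:,2],.06); print(np.round(bot.read_force(),1)); bot.move_l(p-.12*W[:,2],.15); bot.dwell(.3)
print(bot.read_t(),np.round(bot.read_force(),1))
c=[]
for n in('scene','side','wrist'):
    im,q=save(n,n[:2]+'_end'); h=cv2.cvtColor(im,cv2.COLOR_RGB2HSV); m=cv2.inRange(h,(0,150,80),(6,255,255))|cv2.inRange(h,(175,150,80),(180,255,255))
    e0=proj(q,[*stem,.15]); k,l,st,ce=cv2.connectedComponentsWithStats(m); j=1+np.argmin(np.hypot(*(ce[1:]-e0).T)+1000*(st[1:,4]<40)); print(n,np.round(e0),np.round(ce[j],1),st[j])
    V=np.array(q['view']); c.append((np.diag([K(q),K(q),1])@V[:3],ce[j]-[q['cx'],q['cy']]))
    if n=='wrist':
        r=cv2.minAreaRect(np.argwhere(l==j)[:,::-1].astype(np.float32)); bx=[ray(q,*x,.158)[:2] for x in cv2.boxPoints(r)]; print(np.round(bx,3).tolist())
for i,j in((0,1),(0,2),(1,2)):
    X=cv2.triangulatePoints(c[i][0],c[j][0],c[i][1],c[j][1]); print(i,j,(X[:3]/X[3]).T)
E
```

```text
[0.8 0.3 4.9] [ 0.35 -0.02  0.56]
0.07005857823508385 [ 1.1 -0.   0.8]
[0.5 0.2 0.9]
45.3083 [ 0.  -0.   0.1]
scene [253. 183.] [252.4 184.1] [245 175  16  19 188]
side [249. 170.] [248.9 170. ] [242 165  15  11 108]
wrist [254. 191.] [253.9 188.2] [ 234  153   40   73 2049]
[[0.516, 0.239], [0.536, 0.245], [0.555, 0.177], [0.531, 0.168]]
0 1 [[0.53568848 0.2037236  0.14948322]]
0 2 [[0.53438974 0.20454741 0.14943985]]
1 2 [[0.53560227 0.20436108 0.14966527]]
```

```bash
python3 -c "
from rig import bot
print(bot.close_job())"
```

```text
the job is handed in; nothing more can be done
None
```

I handed the job in at about 45 s, with no verdict returned: the key was laid in the rest, released and retaken by its handle, and now stands home on the stem (handle at about 149.5 mm, against 150 mm when home). The jaw is about 4 mm forward and tight by wrist torque, the arm is clear, and nothing was knocked that I noticed, though I didn't re-measure the tins, pliers or block angle at the end.

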